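Release a hot-end cartridge from its sprung coupling and park it

TASK

Take the finned printer hot-end cartridge out of the quick-release coupling on the service stand: push the coupling's sprung sleeve down by its wide flange until it reaches its stop and the cartridge pops up, without leaning on the sleeve with more than 30 N, then let the sleeve spring back up and pull the cartridge straight out. Lower it gently, brass shank first, into the free hole of the storage rack until its head rests fully home on the rack, let go, and leave the other things on the bench where they are.

Things in the scene. Friction and masses are not known exactly. Their poses are not given: they have to be found in the camera images.
- coupling: service stand: grey block 90 x 90 x 50 mm on a dark foot plate 120 x 100 mm, carrying an upright quick coupling in its middle; fixed, does not yield; origin at the centre of its underside, z up
- mouth (a point): centre of the coupling's mouth, 85 mm above the bench: top rim of a fixed upright brass tube, 32 mm outside diameter. The cartridge is plugged into it, a sliding sleeve surrounds it
- sleeve (a joint): sleeve travel, m: 0 = up (rest), grows as it is pushed down. A spring returns it: 5 N at rest, 8 to 13 N near the end. Hard stop after 7.5 to 11.5 mm; how far differs at each start and does not show from outside. Only in about the last 1 mm before the stop is the cartridge let go; an inner spring then lifts it 7 mm, where it stays. Let go, the sleeve springs back to 0
- flange_top (a point): centre of the top face of the sleeve's flange: steel disc of 68 mm diameter, 10 mm thick, around the brass tube; at rest 3 mm below the mouth. Push it anywhere on its free ring (19 to 34 mm from the axis), e.g. with two fingertips 44 mm apart, astride the cartridge. It only moves straight down
- cart_fins (a point): hot-end cartridge, about 120 g: centre of its finned aluminium head (30 mm diameter, 20 mm tall; grasp here, any yaw), z up. Nozzle tip 16 mm above; flat underside of the head 10 mm below; brass shank of 20 mm diameter from there to 46 mm below, tapered at the end. At the start latched, head's underside 1 mm above the mouth; once popped up it is clear after 28 mm more
- rack: fixed plywood block 150 x 64 x 48 mm, long along its own x axis, origin at the centre of its underside; the free hole is 50 mm towards +x; two fixed cartridges like the other stand in it, 55 and 105 mm from the hole towards -x. Fingers fit best closing along the rack's y axis
- hole (a point): centre of the mouth of the rack's free hole, in the rack's top face, 48 mm above the bench; same axes as the rack. Hole 22.5 mm diameter, small chamfer, 42 mm deep. With the cartridge seated, head on the rack, cart_fins is 10 mm above this point
- fan: bystander: black square fan, 80 x 80 x 25 mm, origin at its underside
- driver: bystander: screwdriver with black handle, 170 mm long, lying on the bench between stand and rack, under 30 mm tall, along its own x axis, origin at its underside
- jar: bystander: clear jar with a steel cap, 44 mm diameter, 55 mm tall, origin at its underside
- spanner: bystander: steel spanner, 150 mm long, lying on the bench, origin at its underside
Not all that is in view belongs to the job. What is shaped like the part that bears cart_fins but blue is not meant. There is more than one size of the rack; the job needs the larger.

How it is judged:
By the outcome, as a careful person would: the job done as asked, in the order asked, and still so for the second after the job is handed in, with the robot touching nothing.
It also fails if it takes over 59 s, if anything falls off the work surface, if the arm or the gripper's body presses on something with over 40 N, if the wrist force passes 120 N, or if a joint passes its speed limit or range.

ROBOT

A 6-joint arm with a two-finger parallel gripper is mounted at the origin on the work surface. World frame = base frame: x ahead of the robot, y to its left, z up, the work surface at z = 0. Lengths are in m, angles in rad, forces in N, time in s.
With the tool pointing down it reaches from about 0.35 to 0.85 m from the base axis. Payload 8.1 kg.
Tool frame: the origin (TCP) lies at the centre of the arm's flange, where the gripper is bolted on; the fingertips stand 186 mm ahead of it and the grasp point (between the pads) lies 167 mm ahead of it; z points along the fingers, y is the line along which they close (so a half turn about z gives the same grasp; the last joint's range is limited). The gripper opens to 93 mm and grips with 3 to 60 N. Pads are 15 mm wide; open, the fingers measure 128 mm over their backs; the gripper's body (75 mm by 188 mm) begins 65 mm behind the grasp point.
Start: joints at [-1.284, 0.13, 1.488, -0, 1.523, -0.085], TCP at [0.218, -0.559, 0.405] pointing down, gripper open.
Joint ranges: [-2.96, 2.96], [-0.89, 2.26], [0.02, 2.5], [-1.34, 4.48], [0, 2.73], [-2.66, 2.66]. Speed limits (rad/s): [2.39, 2.39, 2.79, 3.14, 3.14, 3.14].

INTERFACE

Orientations are given as a rotation vector (axis times angle).
In Python, from plant import read_state, read_camera, camera_params, robot gives the robot as it stands.
- The arm moves only by the tool carry_out, never from a script. Its argument "targets" is a list of rows, each an object of numbers: "hand": the opening in per cent of the stroke, from 0 (shut) to 100 (fully open); "x", "y", "z": the shift along the tool's x, y, z in m; "ax", "ay", "az": the turn, a rotation vector about the tool's x, y, z in rad. In form: [{"hand": .., "x": .., "y": .., "z": .., "ax": .., "ay": .., "az": ..}, ...]. A call has 1 to 8 rows; each row is the pose to reach, as a shift and turn from the pose commanded when the call began, along the tool's axes at that moment; what a row does not reach only later rows make up. A row lasts 1/8 s, in which the tool goes at most 62.5 mm and 10.7 degrees, less where a joint would pass 70% of its speed; a pose out of reach is approached as far as the arm can. A call with a gripper value outside its range is refused whole. The fingers move at their own pace and stop on an object; "newtons" is the grip in N (left out, the last holds). Time passes only in rows, so rows that repeat a pose let the fingers close. It gives the time, the measured TCP pose, the force, the opening and the grip force at its end, in the units of the state.
- read_state(): the state, without advancing time (a new reading comes with each control period).
- read_camera(name): name is "side" or "top" or "wrist"; returns (picture, depth): 420x560x3 uint8, blue, green, red; 420x560 float32, m along the optical axis (not along the pixel's ray), 0 where there is no reading.
- camera_params(name): a dict with "fx", "fy", "cx", "cy" (pixels), "position" and "rotation" of the camera in the world. Camera axes: x right, y up, looking along -z (the intrinsics and any distortion apply to the point x, -y, -z); pixel columns grow to the right and rows downward; lengths in m; the calibration is good to about 2 mm. The wrist camera is an equidistant fisheye: a pixel r from the principal point sees the ray r / f radians off the axis. A picture is of the moment at which its call begins: read the wrist's pose just before it. camera_params takes no time and is no camera call; for the wrist camera it gives the pose at the moment of the call.
- robot.close_job(): hands the job in; it is judged then, once.
The state is a dict: "t": time; "q": joint angles; "dq": joint speeds; "joint_torque": joint torques, N m; "tool_pos": TCP position; "orientation": TCP orientation; "force": force on the tool from outside, world axes, zero at the start; "wrist_torque": the same for the moment, N m; "opening": finger opening in m; "gripper_force": force on a finger pad.
Only numpy, scipy, OpenCV 4.12 (cv2) and the standard library are available. Lean on these libraries where they do the work, as an engineer would, in place of code of your own. Each camera call takes 0.05 s, during which the arm holds its last target. There are 200 camera calls.

## Working session

There is one attempt and no reset: what is moved stays moved. The work goes in short steps, Python scripts to look and compute and a tool call to move; the robot and the scene stay as the last step left them, time stands still between calls to the robot, and variables do not carry over. Pictures are saved under pics/ and viewed, at most 10 in all, crops included, and the job is handed in when it is done.

Besides the shell and the picture viewer there is one more tool, called after "Request:" in YAML: its name, and indented under it one key for each argument. carry_out: Moves the arm, as the interface text tells. Its arguments: {"type":"object","properties":{"targets":{"type":"array","items":{"type":"object","properties":{"hand":{"type":"number"},"x":{"type":"number"},"y":{"type":"number"},"z":{"type":"number"},"ax":{"type":"number"},"ay":{"type":"number"},"az":{"type":"number"}}}},"newtons":{"type":"number"}},"required":["targets"]}

```bash
mkdir -p pics; ls; cat > h.py <<'E'
import numpy as np, cv2
from plant import read_state, read_camera, camera_params, robot
def cloud(name,d,p):
    v,u=np.mgrid[:420,:560]
    x=(u-p['cx'])/p['fx']; y=(v-p['cy'])/p['fy']
    P=np.stack([x*d,-y*d,-d],-1)
    return P@np.array(p['rotation']).T+np.array(p['position'])
E
python3 - <<'E'
from h import *
s=read_state(); print(s)
for n in ('side','top'):
    p=camera_params(n); print(n,p)
    im,d=read_camera(n); cv2.imwrite(f'pics/{n}0.png',im); np.savez(f'{n}0.npz',im=im,d=d)
E
```

```text
pics
{'t': 0.0, 'q': array([-1.28439002e+00,  1.31164603e-01,  1.48925632e+00,  6.88847099e-06,
        1.52297635e+00, -8.54175697e-02]), 'dq': array([-0.00140191, -0.00175528,  0.00161789,  0.0013903 , -0.00173842,
        0.00112255]), 'joint_torque': array([-9.32861949e-04, -5.59846044e+01, -4.91759312e+01,  7.66041060e-02,
        3.52946541e-02, -1.96393557e-04]), 'tool_pos': array([ 0.21793941, -0.55878451,  0.40369768]), 'orientation': array([-3.08569185e+00, -5.80368359e-01,  2.73482426e-04]), 'force': array([-0.12591287,  0.49727601, -0.33825633]), 'wrist_torque': array([0.0270535 , 0.04768059, 0.0329037 ]), 'gripper_force': 0.0, 'opening': 0.09304723982400427}
side {'fx': 426.69738500029723, 'fy': 426.69738500029723, 'cx': 276.2864079763187, 'cy': 215.73129947595294, 'position': array([ 0.44596699, -0.4506087 ,  0.77790188]), 'rotation': array([ 0.65135417, -0.08008819, -0.22024234])}
top {'fx': 478.80130838496154, 'fy': 478.80130838496154, 'cx': 275.8620144656696, 'cy': 212.8415078113725, 'position': array([0.39018462, 0.0842127 , 1.22672344]), 'rotation': array([ 0.10613357, -0.13820579, -1.58498948])}
```

View pics/top0.png

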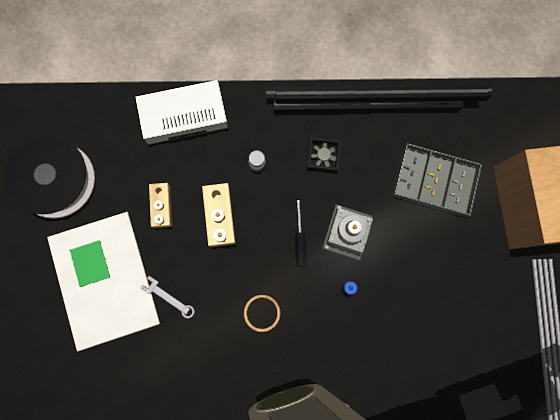

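View pics/side0.png

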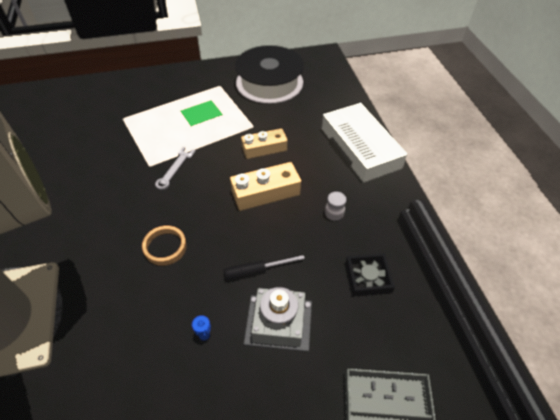

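Top view: latched cartridge in the stand at (355,227). Look-alikes are the blue one at (350,288), the rack cartridges at (218,215) and (220,235), and the small rack's at (158,205) and (159,219). I choose the one in the stand. The larger rack is at (219,214), with its free hole at (216,193); the small rack at (160,204) is the decoy.

```bash
sed -i "s/np.array(p\['rotation'\]).T/cv2.Rodrigues(np.array(p['rotation']))[0].T/" h.py
python3 - <<'E'
from h import *
def circ(P):
    A=np.c_[2*P[:,:2],np.ones(len(P))]; s=np.linalg.lstsq(A,(P[:,:2]**2).sum(1),rcond=None)[0]
    return s[:2],np.sqrt(s[2]+s[:2]@s[:2])
for n,st,rk in (('top',(310,190,390,270),(195,175,243,255)),('side',(235,275,325,355),(222,155,310,215))):
    z=np.load(n+'0.npz'); p=camera_params(n); W=cloud(n,z['d'],p)
    print(n,'bench z',np.median(W[300:330,190:230,2]) if n=='top' else np.median(W[270:330,100:150,2]))
    x0,y0,x1,y1=st; Q=W[y0:y1,x0:x1].reshape(-1,3)
    h,e=np.histogram(Q[:,2],np.arange(0,.14,.004)); print([(round(a*1e3),c) for a,c in zip(e,h) if c>8])
    F=Q[(abs(Q[:,2]-.082)<.004)]; 
    hull=cv2.convexHull(F[:,:2].astype(np.float32))[:,0]
    print('flange',np.median(F[:,2]),cv2.minEnclosingCircle(F[:,:2].astype(np.float32)),circ(hull))
    F=Q[(Q[:,2]>.101)&(Q[:,2]<.111)]; hull=cv2.convexHull(F[:,:2].astype(np.float32))[:,0]
    print('head',len(F),np.median(F[:,2]),cv2.minEnclosingCircle(F[:,:2].astype(np.float32)),circ(hull))
    x0,y0,x1,y1=rk; R=W[y0:y1,x0:x1]; m=(abs(R[...,2]-.048)<.006)
    T=R[m]; print('rack z',np.median(T[:,2]),cv2.minAreaRect(T[:,:2].astype(np.float32)))
    hh=R[(R[...,2]>.064)&(R[...,2]<.076)]; 
    from scipy.cluster.vq import kmeans2
    c,l=kmeans2(hh[:,:2],2,seed=1,minit='++'); print('heads',c, [cv2.minEnclosingCircle(hh[l==k][:,:2].astype(np.float32)) for k in (0,1)])
    g=cv2.cvtColor(z['im'],cv2.COLOR_BGR2GRAY)
    ch=np.argwhere((g[y0:y1,x0:x1]<60))
    # ray onto plane .048 for dark pixels enclosed by the rack
    r=cv2.Rodrigues(np.array(p['rotation']))[0]; pos=np.array(p['position'])
    mk=(g[y0:y1,x0:x1]<75).astype(np.uint8); k,lab,stt,cen=cv2.connectedComponentsWithStats(mk)
    for i in range(1,k):
        if 15<stt[i,4]<200:
            u,v=cen[i]+[x0,y0]; d=r@np.array([(u-p['cx'])/p['fx'],-(v-p['cy'])/p['fy'],-1]); t=(.048-pos[2])/d[2]
            print('dark',(u,v),stt[i],pos+t*d)
c=camera_params('wrist');print(c)
E
```

```text
top bench z -3.9123506188620816e-05
[(0, np.int64(2039)), (4, np.int64(435)), (8, np.int64(93)), (12, np.int64(14)), (16, np.int64(12)), (20, np.int64(18)), (28, np.int64(15)), (32, np.int64(12)), (36, np.int64(13)), (40, np.int64(14)), (44, np.int64(144)), (48, np.int64(416)), (52, np.int64(132)), (68, np.int64(10)), (72, np.int64(9)), (76, np.int64(78)), (80, np.int64(274)), (84, np.int64(82)), (100, np.int64(29)), (104, np.int64(67)), (108, np.int64(27))]
flange 0.08191156208892747 ((0.5297571420669556, -0.12406712770462036), 0.03413914889097214) (array([ 0.52987544, -0.12396184]), np.float64(0.03330081348844432))
head 115 0.1060523553283006 ((0.5303454399108887, -0.12451838701963425), 0.015240841545164585) (array([ 0.52999133, -0.12455113]), np.float64(0.014529584796728173))
rack z 0.04749819988692949 ((0.5756703615188599, 0.20364804565906525), (0.15055225789546967, 0.06413106620311737), 6.088849067687988)
heads [[0.5702047  0.20266948]
 [0.52077857 0.19770397]] [((0.5706093907356262, 0.2029026746749878), 0.015123208984732628), ((0.5210326910018921, 0.1979587972164154), 0.0151745
[... 850 characters left out ...]
0.10715901117126114 ((0.530947208404541, -0.12422575801610947), 0.015741145238280296) (array([ 0.53078503, -0.12453441]), np.float64(0.014938820452541062))
rack z 0.04902493346031778 ((0.576825737953186, 0.20384235680103302), (0.1500716209411621, 0.06795711070299149), 6.115357875823975)
heads [[0.57152386 0.201612  ]
 [0.52198897 0.19627594]] [((0.5719254016876221, 0.20236417651176453), 0.015979785472154617), ((0.5223085284233093, 0.1977398693561554), 0.01577487587928772)]
{'fx': 325.19226210127806, 'fy': 325.19226210127806, 'cx': 276.8178407638775, 'cy': 206.5131056030859, 'position': array([ 0.29125968, -0.52954471,  0.38562938]), 'rotation': array([-0.25008699,  0.17295847, -1.18965712])}
```

```bash
cat >> h.py <<'E'
RACK=np.deg2rad(6.1)
def axes(): 
    s=read_state(); return s,cv2.Rodrigues(np.array(s['orientation']))[0]
def to(x,y,tipz,yaw=None):
    s,R=axes(); print('t',s['t'],'shift',(R.T@(np.array([x,y,tipz+.186])-s['tool_pos'])).round(4),'yaxis deg',np.rad2deg(np.arctan2(R[1,1],R[0,1])).round(2),'tilt',R[:2,2].round(4),'F',s['force'].round(2),'open',s['opening'])
E
python3 -c "
from h import *
to(.5302,-.1243,.205)
im,d=read_camera('top');cv2.imwrite('pics/crop.png',cv2.resize(cv2.imread('pics/side0.png')[260:360,220:330],None,fx=5,fy=5))"
```

```text
t 0.1 shift [ 0.4488 -0.2914  0.0134] yaxis deg -68.7 tilt [-0.0004  0.0015] F [-0.02 -0.76 -0.1 ] open 0.09259541652957647
```

View pics/crop.png

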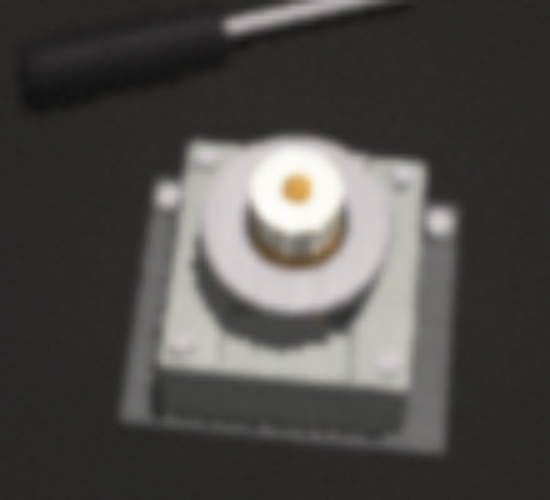

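Crop: a silver finned head with a brass nozzle tip at crop (295,190), standing in the steel flange ring. The choice is right.

Request:
carry_out:
  targets:
    - {"hand": 47.3,"x": 0.045,"y": -0.029,"z": 0,"az": 0.04}
    - {"hand": 47.3,"x": 0.1,"y": -0.065,"z": 0,"az": 0.08}
    - {"hand": 47.3,"x": 0.155,"y": -0.1,"z": 0,"az": 0.12}
    - {"hand": 47.3,"x": 0.21,"y": -0.136,"z": 0,"az": 0.16}
    - {"hand": 47.3,"x": 0.26,"y": -0.169,"z": 0,"az": 0.2}
    - {"hand": 47.3,"x": 0.31,"y": -0.201,"z": 0,"az": 0.24}
    - {"hand": 47.3,"x": 0.36,"y": -0.234,"z": 0.005,"az": 0.265}
    - {"hand": 47.3,"x": 0.41,"y": -0.266,"z": 0.013,"az": 0.265}

```text
schema error: expected keys hand, x, y, z, ax, ay, az
```

Request:
carry_out:
  targets:
    - {"hand": 47.3,"x": 0.02,"y": -0.013,"z": 0}
    - {"hand": 47.3,"x": 0.02,"y": -0.013,"z": 0}
    - {"hand": 47.3,"x": 0.02,"y": -0.013,"z": 0}

```text
schema error: expected keys hand, x, y, z, ax, ay, az
```

```bash
python3 -c "
from h import *
to(.5302,-.1243,.16)
print(camera_params('wrist'))
im,d=read_camera('wrist');cv2.imwrite('pics/w1.png',im);np.savez('w1.npz',im=im,d=d)"
```

```text
t 0.15 shift [ 0.4488 -0.2913  0.0584] yaxis deg -68.7 tilt [-0.0004  0.0014] F [ 0.02 -0.95 -0.27] open 0.0930076764299947
{'fx': 325.19226210127806, 'fy': 325.19226210127806, 'cx': 276.8178407638775, 'cy': 206.5131056030859, 'position': array([ 0.2912702 , -0.5295799 ,  0.38575899]), 'rotation': array([-0.25024148,  0.17276993, -1.18968892])}
```

View pics/w1.png

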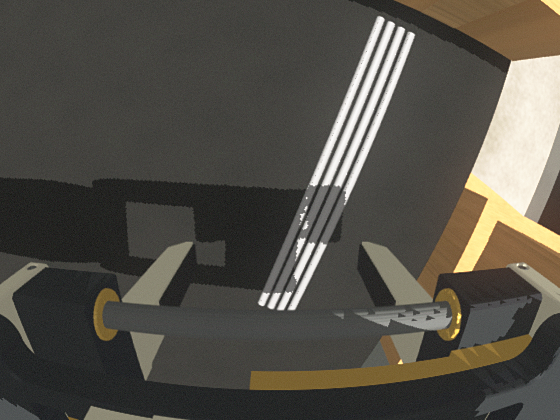

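The call was refused because every key must be given, so the arm hasn't moved. The wrist picture shows only the fingers, at (180,260) and (375,260), and some rods.

Request:
carry_out:
  targets:
    - {"hand": 47.3,"x": 0.045,"y": -0.029,"z": 0,"ax": 0,"ay": 0,"az": 0.04}
    - {"hand": 47.3,"x": 0.1,"y": -0.065,"z": 0,"ax": 0,"ay": 0,"az": 0.08}
    - {"hand": 47.3,"x": 0.15,"y": -0.097,"z": 0,"ax": 0,"ay": 0,"az": 0.12}
    - {"hand": 47.3,"x": 0.2,"y": -0.13,"z": 0,"ax": 0,"ay": 0,"az": 0.16}
    - {"hand": 47.3,"x": 0.25,"y": -0.162,"z": 0,"ax": 0,"ay": 0,"az": 0.2}
    - {"hand": 47.3,"x": 0.3,"y": -0.195,"z": 0,"ax": 0,"ay": 0,"az": 0.24}
    - {"hand": 47.3,"x": 0.35,"y": -0.227,"z": 0.005,"ax": 0,"ay": 0,"az": 0.265}
    - {"hand": 47.3,"x": 0.4,"y": -0.26,"z": 0.013,"ax": 0,"ay": 0,"az": 0.265}

```text
t: 1.2
tool_pos: [0.4971, -0.1697, 0.392]
orientation: [3.137, 0.167, 0.002]
force: [1.2, -0.3, 0.6]
opening: 0.0444
gripper_force: 0.0
```

Request:
carry_out:
  targets:
    - {"hand": 47.3,"x": 0,"y": 0,"z": 0,"ax": 0,"ay": 0,"az": 0}
    - {"hand": 47.3,"x": 0,"y": 0,"z": 0,"ax": 0,"ay": 0,"az": 0}

```text
t: 1.45
tool_pos: [0.4961, -0.1714, 0.3916]
orientation: [3.137, 0.169, -0.001]
force: [0.2, -0.7, 0.4]
opening: 0.0438
gripper_force: 0.0
```

```bash
python3 -c "
from h import *
to(.5302,-.1243,.16)
print(camera_params('wrist'))
im,d=read_camera('wrist');cv2.imwrite('pics/w2.png',im);np.savez('w2.npz',im=im,d=d)"
```

```text
t 1.45 shift [ 0.039  -0.0432  0.0455] yaxis deg -83.82 tilt [-0.0007 -0.0003] F [ 0.17 -0.72  0.39] open 0.043755618957023804
{'fx': 325.19226210127806, 'fy': 325.19226210127806, 'cx': 276.8178407638775, 'cy': 206.5131056030859, 'position': array([ 0.57436283, -0.16230424,  0.37331256]), 'rotation': array([-0.23408551,  0.20972046, -1.45161206])}
```

View pics/w2.png

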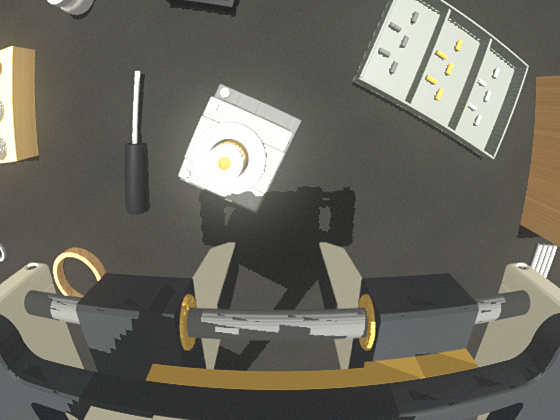

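The wrist view shows the cartridge's nozzle at (224,162) in the flange. I'll measure it from here as a second vantage.

```bash
cat >> h.py <<'E'
def wcloud(d,p):
    v,u=np.mgrid[:420,:560]; a=(u-p['cx'])/p['fx']; b=(v-p['cy'])/p['fy']
    th=np.hypot(a,b)+1e-9; k=np.tan(th)/th
    P=np.stack([a*k*d,-b*k*d,-d],-1)
    return P@cv2.Rodrigues(np.array(p['rotation']))[0].T+np.array(p['position'])
E
python3 - <<'E'
from h import *
p=camera_params('wrist'); d=np.load('w2.npz')['d']; W=wcloud(d,p)
Q=W[90:215,170:305].reshape(-1,3)
for lo,hi in((.0775,.084),(.1045,.109),(.117,.126)):
    F=Q[(Q[:,2]>lo)&(Q[:,2]<hi)&(np.hypot(*(Q[:,:2]-[.53,-.124]).T)<.05)]; print(len(F),np.median(F,0),cv2.minEnclosingCircle(F[:,:2].astype(np.float32)))
print(np.median(W[150:200,60:100,2]))
E
```

```text
1446 [ 0.53275667 -0.12815549  0.08345152] ((0.5296858549118042, -0.12396235018968582), 0.0340423658490181)
744 [ 0.53040178 -0.12465722  0.10811025] ((0.5291378498077393, -0.123778335750103), 0.01535753719508648)
0 [nan nan nan] ((0.0, 0.0), 0.0)
0.002009523195059648
  return _methods._mean(a, axis=axis, dtype=dtype,
  ret = um.true_divide(
```

Request:
carry_out:
  targets:
    - {"hand": 47.3,"x": 0.039,"y": -0.043,"z": 0,"ax": 0,"ay": 0,"az": 0}
    - {"hand": 47.3,"x": 0.039,"y": -0.043,"z": 0.03,"ax": 0,"ay": 0,"az": 0}
    - {"hand": 47.3,"x": 0.039,"y": -0.043,"z": 0.06,"ax": 0,"ay": 0,"az": 0}
    - {"hand": 47.3,"x": 0.039,"y": -0.043,"z": 0.065,"ax": 0,"ay": 0,"az": 0}
    - {"hand": 47.3,"x": 0.039,"y": -0.043,"z": 0.065,"ax": 0,"ay": 0,"az": 0}

```text
t: 2.12
tool_pos: [0.5302, -0.1257, 0.3274]
orientation: [3.137, 0.165, 0.0]
force: [0.3, -0.4, 0.0]
opening: 0.0442
gripper_force: 0.0
```

```bash
python3 -c "
from h import *
to(.530,-.1241,.090)"
```

```text
t 2.125 shift [-0.     -0.0016  0.0514] yaxis deg -83.99 tilt [ 0.0002 -0.0002] F [ 0.3  -0.36  0.01] open 0.04423694535642448
```

Request:
carry_out:
  targets:
    - {"hand": 47.3,"x": 0,"y": -0.0015,"z": 0.01,"ax": 0,"ay": 0,"az": 0}
    - {"hand": 47.3,"x": 0,"y": -0.0015,"z": 0.025,"ax": 0,"ay": 0,"az": 0}
    - {"hand": 47.3,"x": 0,"y": -0.0015,"z": 0.04,"ax": 0,"ay": 0,"az": 0}
    - {"hand": 47.3,"x": 0,"y": -0.0015,"z": 0.049,"ax": 0,"ay": 0,"az": 0}
    - {"hand": 47.3,"x": 0,"y": -0.0015,"z": 0.053,"ax": 0,"ay": 0,"az": 0}
    - {"hand": 47.3,"x": 0,"y": -0.0015,"z": 0.056,"ax": 0,"ay": 0,"az": 0}
    - {"hand": 47.3,"x": 0,"y": -0.0015,"z": 0.057,"ax": 0,"ay": 0,"az": 0}

```text
t: 3.0
tool_pos: [0.5304, -0.1231, 0.2699]
orientation: [3.137, 0.168, 0.001]
force: [0.1, -0.1, -0.3]
opening: 0.0438
gripper_force: 0.0
```

```bash
python3 -c "
from h import *
to(.530,-.1241,.082)"
```

```text
t 3.0 shift [-0.0005  0.001   0.0019] yaxis deg -83.88 tilt [ 0.0004 -0.0002] F [ 0.07 -0.14 -0.26] open 0.04377488413932056
```

Request:
carry_out:
  targets:
    - {"hand": 47.3,"x": 0,"y": 0.0005,"z": 0.001,"ax": 0,"ay": 0,"az": 0}
    - {"hand": 47.3,"x": 0,"y": 0.0005,"z": 0.002,"ax": 0,"ay": 0,"az": 0}
    - {"hand": 47.3,"x": 0,"y": 0.0005,"z": 0.003,"ax": 0,"ay": 0,"az": 0}
    - {"hand": 47.3,"x": 0,"y": 0.0005,"z": 0.004,"ax": 0,"ay": 0,"az": 0}

```text
t: 3.5
tool_pos: [0.5305, -0.1236, 0.2665]
orientation: [3.137, 0.168, 0.001]
force: [-2.2, -1.4, 6.0]
opening: 0.0439
gripper_force: 2.9
```

Request:
carry_out:
  targets:
    - {"hand": 47.3,"x": 0,"y": 0,"z": 0.001,"ax": 0,"ay": 0,"az": 0}
    - {"hand": 47.3,"x": 0,"y": 0,"z": 0.002,"ax": 0,"ay": 0,"az": 0}
    - {"hand": 47.3,"x": 0,"y": 0,"z": 0.003,"ax": 0,"ay": 0,"az": 0}

```text
t: 3.88
tool_pos: [0.5305, -0.1236, 0.2637]
orientation: [3.137, 0.168, 0.001]
force: [-3.6, 0.4, 7.8]
opening: 0.0439
gripper_force: 3.5
```

Request:
carry_out:
  targets:
    - {"hand": 47.3,"x": 0,"y": 0,"z": 0.001,"ax": 0,"ay": 0,"az": 0}
    - {"hand": 47.3,"x": 0,"y": 0,"z": 0.002,"ax": 0,"ay": 0,"az": 0}
    - {"hand": 47.3,"x": 0,"y": 0,"z": 0.0025,"ax": 0,"ay": 0,"az": 0}

```text
t: 4.25
tool_pos: [0.5305, -0.1236, 0.2614]
orientation: [3.137, 0.168, 0.001]
force: [-3.9, 0.5, 10.0]
opening: 0.0437
gripper_force: 4.9
```

Request:
carry_out:
  targets:
    - {"hand": 47.3,"x": 0,"y": 0,"z": 0.0005,"ax": 0,"ay": 0,"az": 0}
    - {"hand": 47.3,"x": 0,"y": 0,"z": 0.0005,"ax": 0,"ay": 0,"az": 0}

```text
t: 4.5
tool_pos: [0.5306, -0.1236, 0.2611]
orientation: [3.137, 0.168, 0.001]
force: [-4.2, 1.1, 10.2]
opening: 0.044
gripper_force: 5.2
```

Request:
carry_out:
  targets:
    - {"hand": 47.3,"x": 0,"y": 0,"z": 0.0005,"ax": 0,"ay": 0,"az": 0}
    - {"hand": 47.3,"x": 0,"y": 0,"z": 0.0005,"ax": 0,"ay": 0,"az": 0}

```text
t: 4.75
tool_pos: [0.5305, -0.1236, 0.2607]
orientation: [3.137, 0.168, 0.001]
force: [-4.2, 0.8, 10.6]
opening: 0.0442
gripper_force: 5.4
```

Request:
carry_out:
  targets:
    - {"hand": 47.3,"x": 0,"y": 0,"z": 0.0005,"ax": 0,"ay": 0,"az": 0}
    - {"hand": 47.3,"x": 0,"y": 0,"z": 0.0005,"ax": 0,"ay": 0,"az": 0}

```text
t: 5.0
tool_pos: [0.5305, -0.1236, 0.26]
orientation: [3.137, 0.168, 0.001]
force: [-4.9, 0.8, 9.0]
opening: 0.044
gripper_force: 4.5
```

Request:
carry_out:
  targets:
    - {"hand": 47.3,"x": 0,"y": 0,"z": 0.0005,"ax": 0,"ay": 0,"az": 0}
    - {"hand": 47.3,"x": 0,"y": 0,"z": 0.0005,"ax": 0,"ay": 0,"az": 0}

```text
t: 5.25
tool_pos: [0.5305, -0.1236, 0.2595]
orientation: [3.137, 0.168, 0.001]
force: [-4.7, 0.7, 8.4]
opening: 0.0435
gripper_force: 4.7
```

```bash
python3 -c "
from h import *
to(.530,-.1241,.082)
im,d=read_camera('wrist');cv2.imwrite('pics/w3.png',im)
W=wcloud(d,camera_params('wrist'));m=(np.hypot(W[...,0]-.53,W[...,1]+.1241)<.011);print(np.percentile(W[m][:,2],[5,25,50,75,95]))
im,d=read_camera('side');W=cloud('side',d,camera_params('side'));m=(np.hypot(W[...,0]-.53,W[...,1]+.1241)<.013)&(W[...,2]<.15);print(m.sum(),np.percentile(W[m][:,2],[5,25,50,75,95]))
z=np.load('side0.npz')['d'];W=cloud('side',z,camera_params('side'));m=(np.hypot(W[...,0]-.53,W[...,1]+.1241)<.013)&(W[...,2]<.15);print(m.sum(),np.percentile(W[m][:,2],[5,25,50,75,95]))
"
```

```text
t 5.25 shift [-0.0006  0.0004 -0.0085] yaxis deg -83.88 tilt [ 0.0008 -0.0003] F [-4.69  0.67  8.45] open 0.04353111337910935
[0.11410055 0.11473651 0.11528007 0.11748489 0.12018911]
3 [0.11189795 0.11259615 0.11346889 0.11438987 0.11512666]
159 [0.10560536 0.1065879  0.1075516  0.10885636 0.1120725 ]
```

The head top now reads about 115 mm, up from 108, so the cartridge has popped up. I'll keep pressing gently to the stop.

Request:
carry_out:
  targets:
    - {"hand": 47.3,"x": 0,"y": 0,"z": 0.0005,"ax": 0,"ay": 0,"az": 0}
    - {"hand": 47.3,"x": 0,"y": 0,"z": 0.0005,"ax": 0,"ay": 0,"az": 0}

```text
t: 5.6
tool_pos: [0.5305, -0.1236, 0.259]
orientation: [3.137, 0.168, 0.001]
force: [-4.1, 1.1, 9.3]
opening: 0.0441
gripper_force: 4.9
```

Request:
carry_out:
  targets:
    - {"hand": 47.3,"x": 0,"y": 0,"z": 0.0004,"ax": 0,"ay": 0,"az": 0}
    - {"hand": 47.3,"x": 0,"y": 0,"z": 0.0004,"ax": 0,"ay": 0,"az": 0}

```text
t: 5.85
tool_pos: [0.5306, -0.1237, 0.2588]
orientation: [3.137, 0.168, 0.001]
force: [-5.4, 2.0, 10.9]
opening: 0.0441
gripper_force: 5.4
```

Request:
carry_out:
  targets:
    - {"hand": 47.3,"x": 0,"y": 0,"z": 0.0003,"ax": 0,"ay": 0,"az": 0}
    - {"hand": 47.3,"x": 0,"y": 0,"z": 0.0003,"ax": 0,"ay": 0,"az": 0}

```text
t: 6.1
tool_pos: [0.5305, -0.1236, 0.2586]
orientation: [3.137, 0.168, 0.001]
force: [-4.1, 1.1, 11.8]
opening: 0.0439
gripper_force: 5.9
```

Request:
carry_out:
  targets:
    - {"hand": 47.3,"x": 0,"y": 0,"z": 0.0004,"ax": 0,"ay": 0,"az": 0}
    - {"hand": 47.3,"x": 0,"y": 0,"z": 0.0004,"ax": 0,"ay": 0,"az": 0}

```text
t: 6.35
tool_pos: [0.5306, -0.1236, 0.2583]
orientation: [3.137, 0.168, 0.001]
force: [-5.1, 1.4, 12.3]
opening: 0.0436
gripper_force: 6.2
```

Request:
carry_out:
  targets:
    - {"hand": 47.3,"x": 0,"y": 0,"z": 0.0005,"ax": 0,"ay": 0,"az": 0}
    - {"hand": 47.3,"x": 0,"y": 0,"z": 0.0005,"ax": 0,"ay": 0,"az": 0}

```text
t: 6.6
tool_pos: [0.5306, -0.1236, 0.2579]
orientation: [3.137, 0.168, 0.001]
force: [-5.9, 1.7, 13.3]
opening: 0.0439
gripper_force: 6.7
```

Request:
carry_out:
  targets:
    - {"hand": 47.3,"x": 0,"y": 0,"z": 0.0005,"ax": 0,"ay": 0,"az": 0}
    - {"hand": 47.3,"x": 0,"y": 0,"z": 0.001,"ax": 0,"ay": 0,"az": 0}
    - {"hand": 47.3,"x": 0,"y": 0,"z": 0.001,"ax": 0,"ay": 0,"az": 0}

```text
t: 6.98
tool_pos: [0.5306, -0.1236, 0.2574]
orientation: [3.137, 0.168, 0.001]
force: [-7.3, 2.5, 17.6]
opening: 0.0439
gripper_force: 8.8
```

Force climbs while the motion stalls at 17.6 N, so the sleeve is on its stop. Now I rise to let it spring back.

Request:
carry_out:
  targets:
    - {"hand": 47.3,"x": 0,"y": 0,"z": -0.002,"ax": 0,"ay": 0,"az": 0}
    - {"hand": 47.3,"x": 0,"y": 0,"z": -0.004,"ax": 0,"ay": 0,"az": 0}
    - {"hand": 47.3,"x": 0,"y": 0,"z": -0.007,"ax": 0,"ay": 0,"az": 0}
    - {"hand": 47.3,"x": 0,"y": 0,"z": -0.01,"ax": 0,"ay": 0,"az": 0}
    - {"hand": 47.3,"x": 0,"y": 0,"z": -0.014,"ax": 0,"ay": 0,"az": 0}
    - {"hand": 47.3,"x": 0,"y": 0,"z": -0.02,"ax": 0,"ay": 0,"az": 0}
    - {"hand": 47.3,"x": 0,"y": 0,"z": -0.025,"ax": 0,"ay": 0,"az": 0}
    - {"hand": 47.3,"x": 0,"y": 0,"z": -0.025,"ax": 0,"ay": 0,"az": 0}

```text
t: 7.98
tool_pos: [0.5305, -0.1236, 0.2806]
orientation: [3.137, 0.168, 0.001]
force: [0.0, -0.2, -0.1]
opening: 0.0439
gripper_force: 0.0
```

```bash
python3 -c "
from h import *
to(.530,-.1241,.0955)
im,d=read_camera('wrist');cv2.imwrite('pics/w4.png',im)
W=wcloud(d,camera_params('wrist'));r=np.hypot(W[...,0]-.53,W[...,1]+.1241);m=(r<.011)&(W[...,2]<.15);print(np.percentile(W[m][:,2],[5,25,50,75,95]))
m=(r>.021)&(r<.032)&(W[...,2]<.15);print(m.sum(),np.percentile(W[m][:,2],[5,25,50,75,95]))
"
```

```text
t 7.975 shift [-0.0005  0.0004 -0.0009] yaxis deg -83.88 tilt [ 0.0008 -0.0003] F [ 0.   -0.2  -0.12] open 0.043850482551212065
[0.11370943 0.11432894 0.11487189 0.11678352 0.11972013]
6115 [0.05164489 0.08326221 0.08421201 0.12502016 0.14549374]
```

View pics/w4.png

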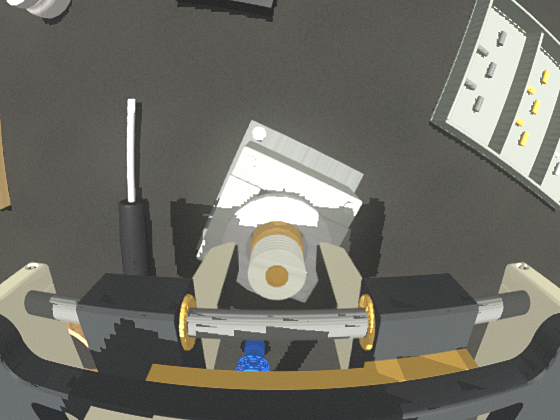

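The sleeve is back up (about 83 mm), and the cartridge stands raised between the fingers at (277,262), with its brass shank showing. I'll grip it low on the pads so the tips clear the rack later.

Request:
carry_out:
  newtons: 15
  targets:
    - {"hand": 47,"x": -0.0003,"y": 0.0004,"z": -0.001,"ax": 0,"ay": 0,"az": 0}
    - {"hand": 20,"x": -0.0003,"y": 0.0004,"z": -0.001,"ax": 0,"ay": 0,"az": 0}
    - {"hand": 20,"x": -0.0003,"y": 0.0004,"z": -0.001,"ax": 0,"ay": 0,"az": 0}
    - {"hand": 20,"x": -0.0003,"y": 0.0004,"z": -0.001,"ax": 0,"ay": 0,"az": 0}

```text
t: 8.52
tool_pos: [0.53, -0.1239, 0.281]
orientation: [-3.137, -0.168, 0.0]
force: [-0.1, 0.4, -0.6]
opening: 0.0295
gripper_force: 15.0
```

Request:
carry_out:
  newtons: 20
  targets:
    - {"hand": 20,"x": 0,"y": 0,"z": -0.002,"ax": 0,"ay": 0,"az": 0}
    - {"hand": 20,"x": 0,"y": 0,"z": -0.005,"ax": 0,"ay": 0,"az": 0}
    - {"hand": 20,"x": 0,"y": 0,"z": -0.01,"ax": 0,"ay": 0,"az": 0}
    - {"hand": 20,"x": 0,"y": 0,"z": -0.016,"ax": 0,"ay": 0,"az": 0}
    - {"hand": 20,"x": 0,"y": 0,"z": -0.022,"ax": 0,"ay": 0,"az": 0}
    - {"hand": 20,"x": 0,"y": 0,"z": -0.028,"ax": 0,"ay": 0,"az": 0}
    - {"hand": 20,"x": 0,"y": 0,"z": -0.035,"ax": 0,"ay": 0,"az": 0}
    - {"hand": 20,"x": 0,"y": 0,"z": -0.043,"ax": 0,"ay": 0,"az": 0}

```text
t: 9.52
tool_pos: [0.53, -0.1239, 0.3246]
orientation: [-3.137, -0.168, 0.0]
force: [0.7, -0.9, -1.5]
opening: 0.0296
gripper_force: 20.0
```

```bash
python3 -c "
from h import *
to(.6256,.2089,.130)
im,d=read_camera('side');cv2.imwrite('pics/s5.png',im[150:400,150:400]); W=cloud('side',d,camera_params('side'))
"
```

```text
t 9.525 shift [ 0.1305 -0.3208  0.0086] yaxis deg -83.88 tilt [-0.0001  0.0001] F [ 0.72 -0.89 -1.48] open 0.029624658883199352
```

View pics/s5.png

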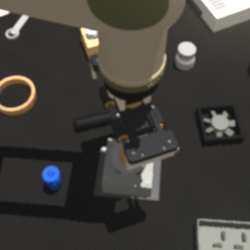

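The side view is mostly hidden by the arm, but the stand is in place and the blue one is untouched at crop (52,178). The load of about 1.4 N and the 29.6 mm opening say the cartridge is held. Carrying it over now.

Request:
carry_out:
  targets:
    - {"hand": 20,"x": 0,"y": 0,"z": -0.025,"ax": 0,"ay": 0,"az": 0}
    - {"hand": 20,"x": 0.01,"y": -0.025,"z": -0.025,"ax": 0,"ay": 0,"az": 0}
    - {"hand": 20,"x": 0.03,"y": -0.075,"z": -0.025,"ax": 0,"ay": 0,"az": 0}
    - {"hand": 20,"x": 0.052,"y": -0.128,"z": -0.025,"ax": 0,"ay": 0,"az": 0}
    - {"hand": 20,"x": 0.074,"y": -0.182,"z": -0.025,"ax": 0,"ay": 0,"az": 0}
    - {"hand": 20,"x": 0.096,"y": -0.235,"z": -0.025,"ax": 0,"ay": 0,"az": 0}
    - {"hand": 20,"x": 0.116,"y": -0.285,"z": -0.025,"ax": 0,"ay": 0,"az": 0}
    - {"hand": 20,"x": 0.13,"y": -0.32,"z": -0.025,"ax": 0,"ay": 0,"az": 0}

```text
t: 10.58
tool_pos: [0.6253, 0.2106, 0.3491]
orientation: [-3.137, -0.17, 0.0]
force: [-0.0, -0.8, -1.7]
opening: 0.0293
gripper_force: 20.0
```

Request:
carry_out:
  targets:
    - {"hand": 20,"x": 0,"y": 0,"z": 0,"ax": 0,"ay": 0,"az": 0}
    - {"hand": 20,"x": 0,"y": 0,"z": 0,"ax": 0,"ay": 0,"az": 0}
    - {"hand": 20,"x": 0,"y": 0,"z": 0,"ax": 0,"ay": 0,"az": 0}

```text
t: 10.95
tool_pos: [0.6252, 0.2069, 0.3492]
orientation: [3.137, 0.166, -0.0]
force: [-0.2, -1.1, -0.9]
opening: 0.0297
gripper_force: 20.0
```

```bash
python3 - <<'E'
from h import *
to(.6256,.2089,.092)
im,d=read_camera('wrist');p=camera_params('wrist');cv2.imwrite('pics/w6.png',im);np.savez('w6.npz',im=im,d=d)
W=wcloud(d,p)
m=(abs(W[...,2]-.049)<.005)&(np.hypot(W[...,0]-.58,W[...,1]-.204)<.1);print(np.median(W[m],0),cv2.minAreaRect(W[m][:,:2].astype(np.float32)))
E
```

```text
t 10.95 shift [ 0.0007 -0.002   0.0712] yaxis deg -83.95 tilt [-0.0002 -0.0003] F [-0.25 -1.06 -0.91] open 0.02967057419256453
[0.61666643 0.21159749 0.04990861] ((0.5803278684616089, 0.20576021075248718), (0.14142419397830963, 0.0635012835264206), 5.99707555770874)
```

View pics/w6.png

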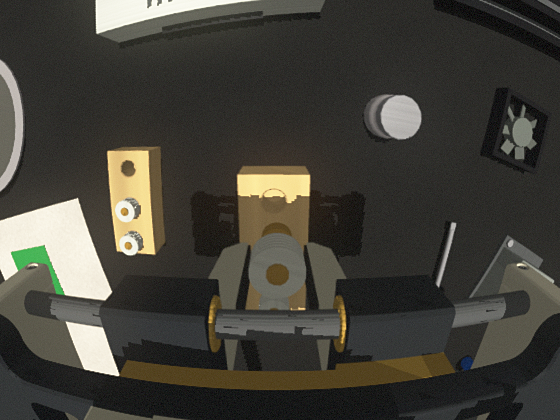

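```bash
python3 - <<'E'
from h import *
z=np.load('w6.npz');im=z['im'];W=wcloud(z['d'],camera_params('wrist'))
c=im[160:240,225:325]; cv2.imwrite('pics/w6c.png',cv2.resize(cv2.convertScaleAbs(c,alpha=1.3),None,fx=7,fy=7,interpolation=cv2.INTER_CUBIC))
# rack y edges & cartridge shank from cloud
for r in (172,178,184,190): 
    row=W[r]; g=np.where(abs(row[:,2]-.05)<.004)[0]; g=g[(g>225)&(g<325)]; print(r,g.min(),g.max(),row[g.min()].round(4),row[g.max()].round(4))
E
```

```text
Traceback (most recent call last):
ValueError: zero-size array to reduction operation minimum which has no identity
```

View pics/w6c.png

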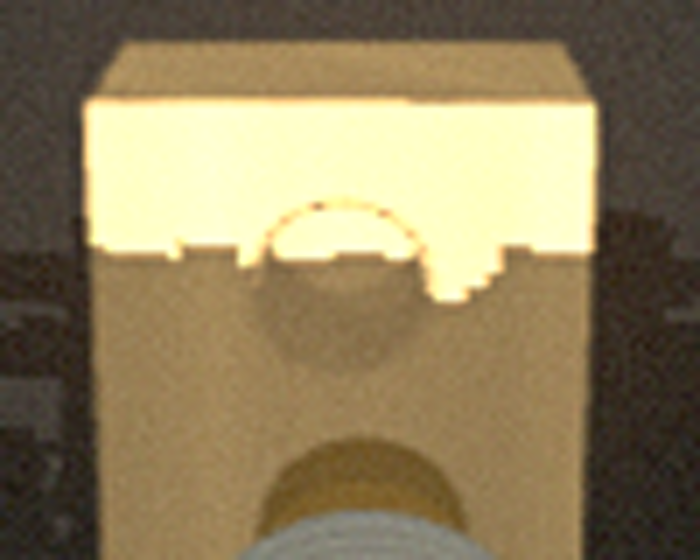

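```bash
python3 - <<'E'
from h import *
p=camera_params('wrist');R=cv2.Rodrigues(np.array(p['rotation']))[0];C=np.array(p['position'])
def cast(u,v,h):
    a=(u-p['cx'])/p['fx'];b=(v-p['cy'])/p['fy'];t=np.hypot(a,b);d=R@np.array([a/t*np.sin(t),-b/t*np.sin(t),-np.cos(t)]);return (C+d*(h-C[2])/d[2]).round(4)
f=lambda x,y:(225+(x+.5)/7-.5,160+(y+.5)/7-.5)
for h in (.048,.0495):
    for n,q in dict(cen=(342,288),L=(258,288),Rt=(427,288),T=(342,198),B=(342,378),eL=(92,288),eR=(592,288),c1=(84,100),c2=(598,103)).items(): print(h,n,cast(*f(*q),h))
z=np.load('top0.npz');p=camera_params('top');R=cv2.Rodrigues(np.array(p['rotation']))[0];C=np.array(p['position'])
cv2.imwrite('pics/t0c.png',cv2.resize(z['im'][175:255,190:250],None,fx=7,fy=7,interpolation=cv2.INTER_CUBIC))
to(.6256,.2089,.092)
E
```

```text
0.048 cen [0.6257 0.2105 0.048 ]
0.048 L [0.6245 0.2213 0.048 ]
0.048 Rt [0.6268 0.1996 0.048 ]
0.048 T [0.6375 0.2117 0.048 ]
0.048 B [0.6136 0.2093 0.048 ]
0.048 eL [0.6223 0.2427 0.048 ]
0.048 eR [0.6291 0.1783 0.048 ]
0.048 c1 [0.6469 0.2456 0.048 ]
0.048 c2 [0.6533 0.1807 0.048 ]
0.0495 cen [0.6261 0.2105 0.0495]
0.0495 L [0.6249 0.2213 0.0495]
0.0495 Rt [0.6272 0.1997 0.0495]
0.0495 T [0.6379 0.2118 0.0495]
0.0495 B [0.614  0.2093 0.0495]
0.0495 eL [0.6227 0.2426 0.0495]
0.0495 eR [0.6295 0.1785 0.0495]
0.0495 c1 [0.6472 0.2455 0.0495]
0.0495 c2 [0.6536 0.1809 0.0495]
t 11.0 shift [ 0.0006 -0.002   0.0712] yaxis deg -83.96 tilt [-0.0001 -0.0002] F [-0.33  0.23 -1.39] open 0.029006076215974733
```

View pics/t0c.png

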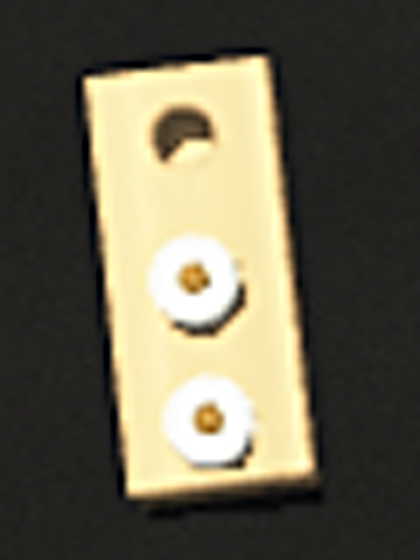

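The wrist crop gives the hole rim centred at crop (342,288), midway between the rack's edges. Width 21.7 mm and length 24 mm fit 22.5 mm plus the chamfer. That puts the hole at (0.6257, 0.2105). The top crop confirms the empty hole at crop (183,135), on the long rack.

Request:
carry_out:
  targets:
    - {"hand": 20,"x": 0.001,"y": -0.0034,"z": 0.01,"ax": 0,"ay": 0,"az": 0}
    - {"hand": 20,"x": 0.001,"y": -0.0034,"z": 0.025,"ax": 0,"ay": 0,"az": 0}
    - {"hand": 20,"x": 0.001,"y": -0.0034,"z": 0.042,"ax": 0,"ay": 0,"az": 0}
    - {"hand": 20,"x": 0.001,"y": -0.0034,"z": 0.055,"ax": 0,"ay": 0,"az": 0}
    - {"hand": 20,"x": 0.001,"y": -0.0034,"z": 0.065,"ax": 0,"ay": 0,"az": 0}
    - {"hand": 20,"x": 0.001,"y": -0.0034,"z": 0.067,"ax": 0,"ay": 0,"az": 0}
    - {"hand": 20,"x": 0.001,"y": -0.0034,"z": 0.067,"ax": 0,"ay": 0,"az": 0}
    - {"hand": 20,"x": 0.001,"y": -0.0034,"z": 0.067,"ax": 0,"ay": 0,"az": 0}

```text
t: 12.0
tool_pos: [0.6261, 0.2116, 0.283]
orientation: [-3.137, -0.168, -0.002]
force: [0.7, -0.4, -1.1]
opening: 0.0296
gripper_force: 20.0
```

```bash
python3 - <<'E'
from h import *
to(.6257,.2104,.090)
im,d=read_camera('wrist');np.savez('w7.npz',im=im,d=d);W=wcloud(d,camera_params('wrist'))
m=(abs(W[...,2]-.049)<.005)&(np.hypot(W[...,0]-.58,W[...,1]-.204)<.1);print(cv2.minAreaRect(W[m][:,:2].astype(np.float32)))
# held head top
T=W[(abs(W[...,2]-.113)<.006)&(np.hypot(W[...,0]-.626,W[...,1]-.21)<.02)]
print(len(T),np.median(T,0),cv2.minEnclosingCircle(T[:,:2].astype(np.float32)))
E
```

```text
t 12.0 shift [-0.0006  0.0012  0.007 ] yaxis deg -83.88 tilt [0.0014 0.0003] F [ 0.72 -0.43 -1.09] open 0.0295886336026361
((0.5752549767494202, 0.20521628856658936), (0.15162962675094604, 0.06409470736980438), 5.925675868988037)
2525 [0.63037781 0.21215858 0.11675503] ((0.6287645697593689, 0.21043503284454346), 0.018955929204821587)
```

Request:
carry_out:
  targets:
    - {"hand": 20,"x": -0.0007,"y": 0.001,"z": 0.003,"ax": 0,"ay": 0,"az": 0}
    - {"hand": 20,"x": -0.0007,"y": 0.001,"z": 0.006,"ax": 0,"ay": 0,"az": 0}
    - {"hand": 20,"x": -0.0007,"y": 0.001,"z": 0.009,"ax": 0,"ay": 0,"az": 0}
    - {"hand": 20,"x": -0.0007,"y": 0.001,"z": 0.012,"ax": 0,"ay": 0,"az": 0}
    - {"hand": 20,"x": -0.0007,"y": 0.001,"z": 0.014,"ax": 0,"ay": 0,"az": 0}

```text
t: 12.68
tool_pos: [0.6252, 0.2105, 0.2678]
orientation: [3.137, 0.168, -0.001]
force: [0.1, -0.7, -0.8]
opening: 0.0294
gripper_force: 20.0
```

Request:
carry_out:
  targets:
    - {"hand": 20,"x": 0,"y": 0,"z": 0.002,"ax": 0,"ay": 0,"az": 0}
    - {"hand": 20,"x": 0,"y": 0,"z": 0.004,"ax": 0,"ay": 0,"az": 0}

```text
t: 12.92
tool_pos: [0.6253, 0.2105, 0.2641]
orientation: [-3.137, -0.168, -0.0]
force: [-0.2, -1.1, -1.5]
opening: 0.0293
gripper_force: 20.0
```

It has entered the hole with no contact force. Lowering on.

Request:
carry_out:
  targets:
    - {"hand": 20,"x": 0,"y": 0,"z": 0.003,"ax": 0,"ay": 0,"az": 0}
    - {"hand": 20,"x": 0,"y": 0,"z": 0.007,"ax": 0,"ay": 0,"az": 0}
    - {"hand": 20,"x": 0,"y": 0,"z": 0.011,"ax": 0,"ay": 0,"az": 0}
    - {"hand": 20,"x": 0,"y": 0,"z": 0.015,"ax": 0,"ay": 0,"az": 0}
    - {"hand": 20,"x": 0,"y": 0,"z": 0.019,"ax": 0,"ay": 0,"az": 0}
    - {"hand": 20,"x": 0,"y": 0,"z": 0.022,"ax": 0,"ay": 0,"az": 0}
    - {"hand": 20,"x": 0,"y": 0,"z": 0.024,"ax": 0,"ay": 0,"az": 0}

```text
t: 13.8
tool_pos: [0.6252, 0.2105, 0.2399]
orientation: [3.137, 0.168, -0.0]
force: [0.0, 0.0, -1.0]
opening: 0.0297
gripper_force: 20.0
```

Request:
carry_out:
  targets:
    - {"hand": 20,"x": 0,"y": 0,"z": 0.001,"ax": 0,"ay": 0,"az": 0}
    - {"hand": 20,"x": 0,"y": 0,"z": 0.0015,"ax": 0,"ay": 0,"az": 0}

```text
t: 14.05
tool_pos: [0.6253, 0.2105, 0.2387]
orientation: [-3.137, -0.168, -0.0]
force: [1.0, -0.4, -0.9]
opening: 0.0293
gripper_force: 20.0
```

Request:
carry_out:
  targets:
    - {"hand": 20,"x": 0,"y": 0,"z": 0.0005,"ax": 0,"ay": 0,"az": 0}
    - {"hand": 20,"x": 0,"y": 0,"z": 0.001,"ax": 0,"ay": 0,"az": 0}
    - {"hand": 20,"x": 0,"y": 0,"z": 0.001,"ax": 0,"ay": 0,"az": 0}

```text
t: 14.42
tool_pos: [0.6252, 0.2105, 0.2377]
orientation: [-3.137, -0.168, -0.0]
force: [-0.6, -0.4, -1.8]
opening: 0.0292
gripper_force: 20.0
```

Request:
carry_out:
  targets:
    - {"hand": 20,"x": 0,"y": 0,"z": 0.0005,"ax": 0,"ay": 0,"az": 0}
    - {"hand": 20,"x": 0,"y": 0,"z": 0.0007,"ax": 0,"ay": 0,"az": 0}
    - {"hand": 20,"x": 0,"y": 0,"z": 0.0007,"ax": 0,"ay": 0,"az": 0}

```text
t: 14.8
tool_pos: [0.6252, 0.2105, 0.2369]
orientation: [-3.137, -0.168, 0.0]
force: [-0.3, -0.4, -1.5]
opening: 0.0295
gripper_force: 20.0
```

Request:
carry_out:
  targets:
    - {"hand": 20,"x": 0,"y": 0,"z": 0.0005,"ax": 0,"ay": 0,"az": 0}
    - {"hand": 20,"x": 0,"y": 0,"z": 0.0005,"ax": 0,"ay": 0,"az": 0}

```text
t: 15.05
tool_pos: [0.6252, 0.2105, 0.2364]
orientation: [3.137, 0.168, -0.0]
force: [0.1, 0.6, -2.1]
opening: 0.0294
gripper_force: 20.0
```

Request:
carry_out:
  targets:
    - {"hand": 20,"x": 0,"y": 0,"z": 0.0005,"ax": 0,"ay": 0,"az": 0}
    - {"hand": 20,"x": 0,"y": 0,"z": 0.0005,"ax": 0,"ay": 0,"az": 0}

```text
t: 15.3
tool_pos: [0.6253, 0.2105, 0.2361]
orientation: [-3.137, -0.168, -0.0]
force: [-0.5, -0.6, -1.0]
opening: 0.0295
gripper_force: 20.0
```

Request:
carry_out:
  targets:
    - {"hand": 20,"x": 0,"y": 0,"z": 0.0005,"ax": 0,"ay": 0,"az": 0}
    - {"hand": 20,"x": 0,"y": 0,"z": 0.0005,"ax": 0,"ay": 0,"az": 0}

```text
t: 15.55
tool_pos: [0.6253, 0.2105, 0.236]
orientation: [-3.137, -0.168, -0.001]
force: [-3.3, -0.6, 5.2]
opening: 0.0296
gripper_force: 20.0
```

Request:
carry_out:
  targets:
    - {"hand": 20,"x": 0,"y": 0,"z": 0.0004,"ax": 0,"ay": 0,"az": 0}
    - {"hand": 20,"x": 0,"y": 0,"z": 0.0004,"ax": 0,"ay": 0,"az": 0}

```text
t: 15.8
tool_pos: [0.6253, 0.2105, 0.2359]
orientation: [-3.137, -0.168, -0.001]
force: [-5.3, -1.9, 6.8]
opening: 0.0295
gripper_force: 20.0
```

Request:
carry_out:
  targets:
    - {"hand": 20,"x": 0,"y": 0,"z": -0.0007,"ax": 0,"ay": 0,"az": 0}
    - {"hand": 36,"x": 0,"y": 0,"z": -0.0007,"ax": 0,"ay": 0,"az": 0}
    - {"hand": 55,"x": 0,"y": 0,"z": -0.0007,"ax": 0,"ay": 0,"az": 0}
    - {"hand": 55,"x": 0,"y": 0,"z": -0.001,"ax": 0,"ay": 0,"az": 0}
    - {"hand": 55,"x": 0,"y": 0,"z": -0.01,"ax": 0,"ay": 0,"az": 0}
    - {"hand": 55,"x": 0,"y": 0,"z": -0.04,"ax": 0,"ay": 0,"az": 0}
    - {"hand": 55,"x": 0,"y": 0,"z": -0.08,"ax": 0,"ay": 0,"az": 0}
    - {"hand": 55,"x": 0,"y": 0,"z": -0.12,"ax": 0,"ay": 0,"az": 0}

```text
t: 16.8
tool_pos: [0.6251, 0.2104, 0.3568]
orientation: [-3.137, -0.168, -0.001]
force: [0.5, -0.4, 0.5]
opening: 0.0511
gripper_force: 0.0
```

Request:
carry_out:
  targets:
    - {"hand": 55,"x": -0.05,"y": 0,"z": -0.03,"ax": 0,"ay": 0,"az": 0}
    - {"hand": 55,"x": -0.1,"y": 0,"z": -0.05,"ax": 0,"ay": 0,"az": 0}
    - {"hand": 55,"x": -0.1,"y": 0,"z": -0.05,"ax": 0,"ay": 0,"az": 0}

```text
t: 17.18
tool_pos: [0.5238, 0.1999, 0.4083]
orientation: [-3.136, -0.169, -0.006]
force: [1.2, -0.8, 0.0]
opening: 0.0514
gripper_force: 0.0
```

```bash
python3 - <<'E'
from h import *
print(read_state()['tool_pos'])
for n in('wrist','side'):
    im,d=read_camera(n);p=camera_params(n);W=wcloud(d,p) if n=='wrist' else cloud(n,d,p)
    for nm,c in (('new',(.6254,.2103)),('n1',(.5707,.203)),('n2',(.521,.198))):
        r=np.hypot(W[...,0]-c[0],W[...,1]-c[1])
        H=W[(r<.018)&(W[...,2]>.06)&(W[...,2]<.1)]; t=H[(H[:,2]<.072)&(H[:,2]>.064)]
        if len(t)>20: print(n,nm,len(t),np.median(t[:,2]),np.percentile(H[:,2],98),cv2.minEnclosingCircle(t[:,:2].astype(np.float32)))
    m=(np.hypot(W[...,0]-.53,W[...,1]+.124)<.033)&(W[...,2]>.07)&(W[...,2]<.1);print(n,'flange',m.sum(),np.median(W[m][:,2]) if m.any() else None)
E
```

```text
[0.52377405 0.19991954 0.40825241]
wrist new 658 0.0689017023203514 0.07414456460445117 ((0.6256997585296631, 0.21077348291873932), 0.015158714726567268)
wrist n1 651 0.06890786470915078 0.07463096265777458 ((0.5716458559036255, 0.2050139605998993), 0.015294408425688744)
wrist n2 618 0.06884961878919707 0.07425952527824192 ((0.5221160650253296, 0.199965700507164), 0.01524344552308321)
wrist flange 1228 0.082936049210628
side new 107 0.06872030465033463 0.07416681751926553 ((0.6260936856269836, 0.21036513149738312), 0.016278184950351715)
side n1 107 0.06907976756682965 0.07439354320059526 ((0.5717418193817139, 0.20303384959697723), 0.016343005001544952)
side n2 109 0.06928958706953936 0.07367254045939686 ((0.5224038362503052, 0.1978244185447693), 0.015795541927218437)
side flange 934 0.08297507430377721
```

The new head stands level with its seated neighbours (68.9 mm in the wrist view for all three), and the sleeve is back up. Handing in.

```bash
python3 -c "
from h import *
print(robot.close_job())"
```

```text
the job is handed in; nothing more can be done
None
```

The cartridge is seated fully home in the larger rack's free hole and released, the sleeve has sprung back up, the peak push I read on the sleeve was 17.6 N, and the job was handed in at about 17 s; I did not re-measure the bystanders, but no move went near them.

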